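# Fit a new feed roller to the bottle labeller

### The job

The bottle labeller gets a new feed roller: first zero its turns counter by turning the bar knob counter-clockwise (seen from above) back to its stop. Then take the slim roller from the wooden rack and push its keyed shaft down into the toothed drive hub, turning it until the key slips into the keyway, and keep pushing against the hub's spring until the roller's shoulder sits fully home on the hub; finish while still gripping it and holding it pressed there, ready for the set screw. Leave the wide roller, the jar and the cardboard core where they stand.

Things in the scene. Friction and masses are not known exactly. Their poses are not given: they have to be found in the camera images.
- counter (a joint): Turns-counter knob angle in rad: 0 at the zero stop (the goal), grows as the knob is turned clockwise seen from above; starts between 0.6 and 1.35. Friction about 0.05 N m, no spring: it stays where it is left.
- counter_grip (a point): Point on the counter knob's vertical axis at the height to grip; z up. The knob is a black disc of diameter 44 mm with an upright bar grip 42 mm long, 14 mm thick, 30 mm high above the disc, lying along this point's x axis (it turns with the knob); the bar's top is 7 mm above this point, the drive's flat top 37 mm below it.
- drive: Fixed feed-drive housing of the labeller, a white box 160 (x) by 290 (y) by 50 mm high; origin at the centre of its underside on the table, z up. The counter knob's axis is at y = -85 mm and the drive hub's axis at y = +85 mm, both at x = 0 of this frame.
- hub: Drive hub: upright aluminium toothed pulley, diameter about 66 mm, 50 mm high, on the drive's top; origin at the centre of its underside, z up, x towards its keyway. It is held by a brake: it turns about its axis only under 0.25 N m or more and otherwise stays.
- hub_mouth (a point): Centre of the mouth (top face) of the hub, 50 mm above the drive's top, 100 mm above the table; z up. Bore diameter 22 mm, with one keyway 8.5 mm wide, reaching 16.5 mm from the axis, open at the top face all the way down, in the direction of this point's +x axis (it turns with the hub); a dark scribed line on the face runs on outwards from it.
- ejector (a joint): Spring ejector, a disc in the hub's bore, 28 mm below the mouth when free: value 0 free, 0.008 m pushed down with the roller fully home, at most 0.012. It pushes up with 5 N at first touch and 11 N fully home, so a released roller springs up again.
- roller: Slim feed roller to fit, loose, upright in a rack hole, 0.2 to 0.4 kg. Origin: centre of the shaft's lower end, z up. Shaft diameter 20, 36 mm long, lowest 6 mm tapering to diameter 13. Key on the +x side, 6 mm wide, to 15 mm from the axis, 11 to 36 mm above the lower end. Then flat shoulder, black rubber sleeve diameter 44 (36 to 81 mm), plain aluminium head diameter 28 (81 to 115 mm).
- roller_head (a point): Where to grip: on the slim roller's axis, 103 mm above its lower end (12 mm below the head's top, 22 mm above the sleeve's top). z up, x in the key's direction; a raised dark rib 13 mm long on top of the head points the same way. The spare has no rib.
- roller_shoulder (a point): On the slim roller's axis at its shoulder, 36 mm above its lower end: in the rack it rests on the rack's top, the shaft loose in a wide hole; fully home it meets the hub's mouth, the lower end 36 mm below the mouth. The round end enters the bore 11 mm before the key meets the hub's face.
- rack: Fixed plywood block 80 (x) by 200 (y) by 46 mm high with two through holes of diameter 35 mm at y = -50 and +50 mm; origin at the centre of its underside on the table, z up. It and the drive may stand on either side of the table.
- spare: Bystander: the wide roller, upright in the other rack hole, sleeve diameter 62 mm and 30 mm high, the same 28 mm head on top of that; no key and no rib. Its lower end is its origin, z up.
- label_core: Bystander: cardboard ring, diameter 80, height 45 mm, standing beside the rack on its far side from the robot; origin at the centre of its underside.
- grease_jar: Bystander: small grey jar with white cap, diameter 48, height 50 mm, beside the core; origin at the centre of its underside.
Not all that is in view belongs to the job. What is shaped like the roller but blue is not meant.

How it is judged:
On the way, in this order (a step that is already met when the one before it is completed fails the run):
1. the turns counter is back at its zero stop (value of joint counter below 0.07 rad), for 0.2 s.
2. the slim roller is fully home in the hub, key in the keyway (z of roller in the frame of hub_mouth below -0.0335 m and horizontal distance between roller_shoulder and hub_mouth below 0.003 m and angle between roller's own z axis and vertical below 0.06 rad and angle between the x axis of roller and the x axis of hub_mouth, either way round below 0.2 rad), for 0.2 s.
At the end, for the whole second after the job is handed in: Slim roller upright (0.06 rad) in the hub, key in keyway, shoulder within 2.5 mm of the hub face, axes within 3 mm, at rest, gripped by the fingers and pressed on hub and spring with over 4 N; counter within 0.09 rad of its zero stop (all of step 2 and value of joint counter below 0.09 rad and contact force between roller and hub above 4 N and contact force between the fingers and roller above 3 N and linear speed of roller below 0.02 m/s); the arm keeps its last pose, push and grip.
It fails at once if the wide roller is moved by more than 30 mm or knocked over (distance of spare from where it was at the start of the episode above 0.03 m or angle between spare's own z axis and vertical above 0.5 rad).
It fails at once if the cardboard core is moved by more than 30 mm or knocked over (distance of label_core from where it was at the start of the episode above 0.03 m or angle between label_core's own z axis and vertical above 0.5 rad).
It fails at once if the jar is moved by more than 30 mm or knocked over (distance of grease_jar from where it was at the start of the episode above 0.03 m or angle between grease_jar's own z axis and vertical above 0.5 rad).
It also fails if it takes over 54 s, if anything falls off the work surface, if the arm or the gripper's body presses on something with over 40 N, if the wrist force passes 120 N, or if a joint passes its speed limit or range.

### The arm

A 6-joint arm with a two-finger parallel gripper is mounted at the origin on the work surface. World frame = base frame: x ahead of the robot, y to its left, z up, the work surface at z = 0. Lengths are in m, angles in rad, forces in N, time in s.
With the tool pointing down it reaches from about 0.35 to 0.85 m from the base axis. Payload 8.1 kg.
Tool frame: the origin (TCP) lies on the centre line of the jaws, within the pads' length; the fingertips stand 17 mm ahead of it and the grasp point (between the pads) lies 2 mm behind it; z points along the fingers, y is the line along which they close (so a half turn about z gives the same grasp; the last joint's range is limited). The gripper opens to 93 mm and grips with 3 to 60 N. Pads are 15 mm wide; open, the fingers measure 128 mm over their backs; the gripper's body (75 mm by 188 mm) begins 65 mm behind the grasp point.
Start: joints at [-1.275, 0.13, 1.488, -0, 1.523, -0.085], TCP at [0.223, -0.557, 0.236] pointing down, gripper open.
Joint ranges: [-2.96, 2.96], [-0.89, 2.26], [0.02, 2.5], [-1.34, 4.48], [0, 2.73], [-2.66, 2.66]. Speed limits (rad/s): [2.39, 2.39, 2.79, 3.14, 3.14, 3.14].

### API

Orientations are given as a rotation vector (axis times angle).
In Python, from plant import robot, optics, close_job, models gives the robot as it stands.
- The arm moves only by the shell command python3 -m inch 'ROWS' [OPENING] [FORCE]. ROWS is a JSON object of lists of equal length, an entry for each row: "travel": the shift along the tool's x, y, z in m, a list of three; "spin": the turn about the tool's z in rad. In form: {"travel": [[x, y, z], ...], "spin": [spin, ...]}. A call has 1 to 10 rows; each row is the pose to reach, as a shift and turn from the pose commanded when the call began, along the tool's axes at that moment; what a row does not reach only later rows make up. A row lasts 1/12 s, in which the tool goes at most 41.7 mm and 7.16 degrees, less where a joint would pass 70% of its speed; a pose out of reach is approached as far as the arm can. A call with a gripper value outside its range is refused whole. OPENING is the closure, from 0 (fully open) to 1 (shut), set as the call begins (- or left out, the last holds). The fingers move at their own pace and stop on an object; FORCE is the grip in N (left out, the last holds). Time passes only in rows, so rows that repeat a pose let the fingers close. It gives the time, the measured TCP pose, the force, the opening and the grip force at its end, in the units of the state.
- robot.read_state(): the state, without advancing time (a new reading comes with each control period).
- optics.read_camera(name): name is "side" or "top"; returns (picture, depth): 480x640x3 uint8, red, green, blue; 480x640 float32, m along the optical axis (not along the pixel's ray), 0 where there is no reading.
- optics.camera_info(name): a dict with "camera_matrix" (3x3 intrinsics, pixels), "view" (4x4, takes a point from world to camera coordinates). Camera axes: x right, y down, z forward; pixel columns grow to the right and rows downward; lengths in m; the calibration is good to about 2 mm. A picture is of the moment at which its call begins. camera_info takes no time and is no camera call.
- close_job(): hands the job in; it is judged then, once.
Trained networks look in the newest picture that a camera, given by its name, has taken for a name from the list of things; names that differ only in an ending like _2 or _b are one class to them, and where a whole thing is asked for, a point or a joint stands for the part that bears it (a point fixed in the world has none). Each returns a list of dicts, best first, with "p" (0 to 1); they miss things now and then, are a little off and sometimes report something else, mostly with a low value. They report only what shows in the picture. A call takes as long as a camera call. They do not tell look-alikes from the thing itself.
- models.look_for(camera, name): "centre" ([x, y, z] in m, in world coordinates, good to about 4 mm: the middle of the surface that is visible of it).
- models.masks_of(camera, name): "region" (480x640 bool, what is visible of it).
The state is a dict: "t": time; "q": joint angles; "dq": joint speeds; "joint_torque": joint torques, N m; "tool_pos": TCP position; "orientation": TCP orientation; "force": force on the tool from outside, world axes, zero at the start; "wrist_torque": the same for the moment, N m; "opening": finger opening in m; "gripper_force": force on a finger pad.
Only numpy, scipy, OpenCV 4.12 (cv2) and the standard library are available. Lean on these libraries where they do the work, as an engineer would, in place of code of your own. Each camera call takes 0.05 s, during which the arm holds its last target. There are 200 camera calls.

## Working session

There is one attempt and no reset: what is moved stays moved. The work goes in short steps, Python scripts to look and compute and a shell command to move; the robot and the scene stay as the last step left them, time stands still between calls to the robot, and variables do not carry over. Pictures are saved under pics/ and viewed, at most 10 in all, crops included, and the job is handed in when it is done.

```bash
mkdir -p pics; cat > h.py <<'E'
import numpy as np, cv2
from plant import robot, optics, close_job, models
def info(c):
    i=optics.camera_info(c); return np.array(i["camera_matrix"]),np.array(i["view"])
def cloud(c,depth):
    K,V=info(c); v,u=np.mgrid[:480,:640]
    P=np.stack([(u-K[0,2])/K[0,0]*depth,(v-K[1,2])/K[1,1]*depth,depth],-1)
    return (P-V[:3,3])@V[:3,:3]
def onplane(c,uv,z):
    K,V=info(c); R=V[:3,:3];o=-R.T@V[:3,3]
    d=R.T@np.linalg.inv(K)@np.array([uv[0],uv[1],1.]); return o+d*(z-o[2])/d[2]
def proj(c,p):
    K,V=info(c); q=K@(V[:3,:3]@np.array(p)+V[:3,3]); return q[:2]/q[2]
E
python3 - <<'E'
from h import *
for c in("top","side"):
    im,d=optics.read_camera(c); cv2.imwrite(f"pics/{c}0.png",im[:,:,::-1]); np.savez(f"/tmp/{c}0",im=im,d=d)
    K,V=info(c); print(c,K[0,0],-V[:3,:3].T@V[:3,3])
for n in("counter_grip","hub","roller","spare","label_core","grease_jar","drive","rack"):
    print(n,[(np.round(r["centre"],3).tolist(),round(r["p"],2)) for r in models.look_for("top",n)])
print({k:np.round(v,3).tolist() for k,v in robot.read_state().items()})
E
```

```text
top 502.3182080017554 [0.4832195  0.02603186 0.86699669]
side 465.703065675726 [ 0.36064324 -0.62061159  0.5040865 ]
counter_grip [([0.557, -0.287, 0.071], 0.85)]
hub [([0.588, -0.117, 0.101], 0.81), ([0.555, -0.287, 0.067], 0.53)]
roller [([0.479, 0.223, 0.08], 0.87), ([0.577, 0.238, 0.092], 0.84), ([0.688, 0.127, 0.052], 0.57)]
spare [([0.575, 0.136, 0.075], 0.57)]
label_core [([0.689, 0.254, 0.037], 0.81)]
grease_jar [([0.69, 0.126, 0.049], 0.95), ([0.574, 0.238, 0.091], 0.63), ([0.554, -0.284, 0.07], 0.46)]
drive [([0.567, -0.205, 0.052], 0.8)]
rack []
{'t': 0.5, 'q': [-1.275, 0.13, 1.488, 0.0, 1.523, -0.085], 'dq': [0.001, 0.0, -0.002, 0.003, 0.001, -0.001], 'joint_torque': [-0.0, -55.917, -49.157, 0.077, 0.024, -0.0], 'tool_pos': [0.223, -0.557, 0.236], 'orientation': [-3.085, -0.595, -0.0], 'force': [-0.306, -0.669, 0.801], 'wrist_torque': [-0.003, 0.019, -0.061], 'gripper_force': 0.0, 'opening': 0.093}
```

View pics/top0.png

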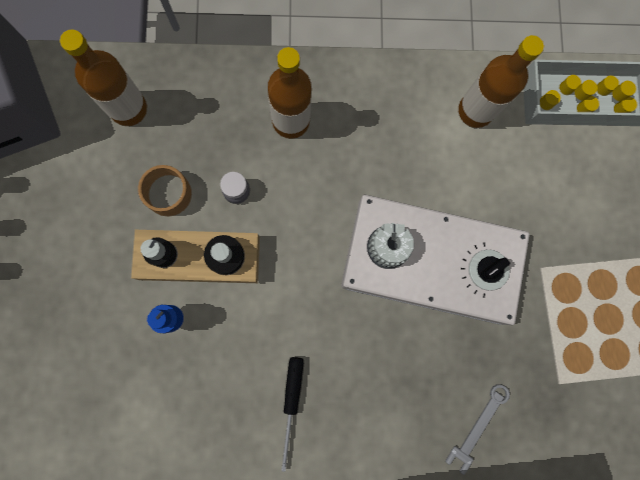

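View pics/side0.png

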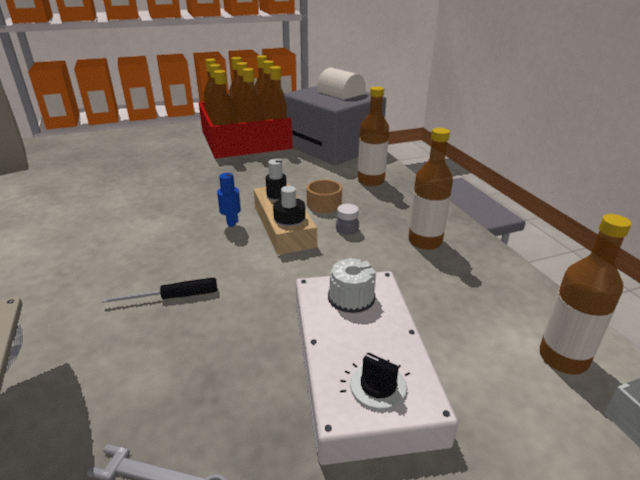

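The top view has the drive at right: hub at (390,246), black bar knob at (491,267). The rack is at left. Roller candidates are (158,250) black sleeve with a ribbed head, (223,254) wide sleeve, and (165,319) blue standing off the rack. The slim black one at (158,250) fits the description. The enlarged crop should confirm it.

```bash
python3 - <<'E'
from h import *
Z=np.load("/tmp/top0.npz"); im,d=Z["im"],Z["d"]
def crop(u,v,r=30,s=400): return cv2.resize(im[v-r:v+r,u-r:u+r],(s,s),interpolation=cv2.INTER_CUBIC)
o=np.hstack([crop(158,250,25),crop(393,246,25)]); cv2.imwrite("pics/crop1.png",o[:,:,::-1])
P=cloud("top",d); x,y,z=P[...,0],P[...,1],P[...,2]
def rect(m):
    q=(P[m][:,:2]*1000).astype(np.float32); r=cv2.minAreaRect(q); return [np.round(a,1) for a in r],len(q)
def near(cx,cy,r): return np.hypot(x-cx,y-cy)<r
dr=near(.567,-.205,.2)&(abs(z-.05)<.006)
m=cv2.morphologyEx(dr.astype(np.uint8),cv2.MORPH_OPEN,np.ones((5,5)))>0
print("drive",rect(m),np.median(z[m]))
m=(abs(x-.577)<.06)&(abs(y-.19)<.13)&(abs(z-.046)<.005); m=cv2.morphologyEx(m.astype(np.uint8),cv2.MORPH_OPEN,np.ones((3,3)))>0
print("rack",rect(m),np.median(z[m]))
for n,c,r,lo,hi in(("bar",(.557,-.287),.035,.086,.1),("hub",(.575,-.12),.05,.093,.107),("slimhead",(.577,.238),.04,.118,.14),("slimsleeve",(.577,.238),.04,.085,.098),("sparehead",(.575,.136),.04,.1,.13)):
    m=near(*c,r)&(z>lo)&(z<hi); q=P[m]
    (cx,cy),R=cv2.minEnclosingCircle((q[:,:2]*1000).astype(np.float32))
    print(n,rect(m),"circ",round(cx,1),round(cy,1),round(R,1),"z",np.median(q[:,2]).round(4),"mean",q.mean(0).round(4))
for n,p in(("bar",(.557,-.287,.094)),): print(proj("top",p))
E
```

```text
drive ([array([ 572.8, -204.3]), array([289.9, 160. ]), np.float64(77.6)], 13547) 0.04918705306839785
rack ([array([575.9, 195.1]), array([200.6,  80.3]), np.float64(88.8)], 3932) 0.04569268676044434
bar ([array([ 554., -287.]), array([14.3, 41.3]), np.float64(36.3)], 241) circ 553.7 -287.3 21.0 z 0.0927 mean [ 0.5539 -0.2858  0.0924]
hub ([array([ 589.7, -121.8]), array([62.5, 60.4]), np.float64(0.2)], 1051) circ 591.2 -121.2 32.8 z 0.0994 mean [ 0.5906 -0.1213  0.0993]
slimhead ([array([576.8, 244.6]), array([27. , 26.7]), np.float64(6.0)], 294) circ 576.8 244.6 14.1 z 0.1247 mean [0.5765 0.2441 0.1246]
slimsleeve ([array([575.5, 241.9]), array([37.8, 42.8]), np.float64(65.0)], 307) circ 576.7 244.6 22.0 z 0.0907 mean [0.5739 0.2377 0.0907]
sparehead ([array([574.5, 145. ]), array([26.1, 27.1]), np.float64(3.3)], 274) circ 574.1 145.0 14.0 z 0.1095 mean [0.5742 0.1444 0.1094]
[498.59918236 265.60301241]
```

View pics/crop1.png

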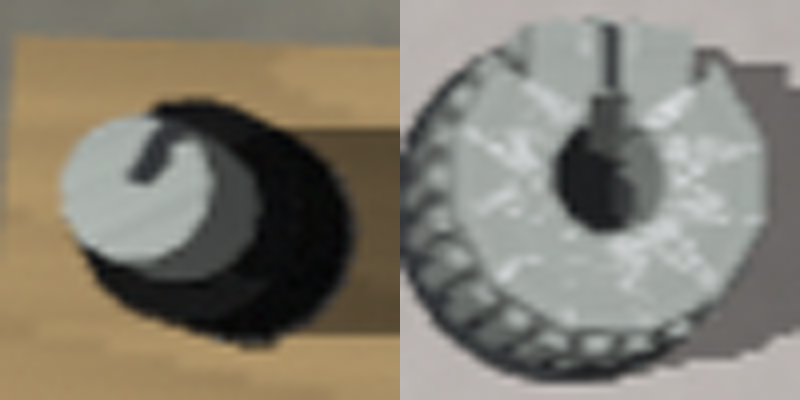

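Crop confirms the target: the black-sleeved roller at (158,250) has the dark rib on its head, with no rib on the spare. The keyway scribe on the hub points almost to world +x. Next I'll measure both angles, check bottle clearance and work out the first move.

```bash
cat >> h.py <<'E'
from scipy.spatial.transform import Rotation as Ro
def go(x,y,z,yaw=None):
    s=robot.read_state(); R=Ro.from_rotvec(s["orientation"]).as_matrix()
    t=R.T@(np.array([x,y,z])-s["tool_pos"]); cur=np.degrees(np.arctan2(R[1,0],R[0,0]))
    sp=0 if yaw is None else -np.radians((yaw-cur+180)%360-180)
    print("travel",t.round(4),"spin",round(sp,3),"yaw now",round(cur,2),"tilt",np.degrees(np.arccos(-R[2,2])).round(2),"q",np.round(s["q"],2))
E
python3 - <<'E'
from h import *
Z=np.load("/tmp/top0.npz"); im,d=Z["im"],Z["d"]; g=im.min(2).astype(int)
P=cloud("top",d); x,y,z=P[...,0],P[...,1],P[...,2]
def ang(c,r0,r1,thr,zz):
    v,u=np.mgrid[:480,:640]; X=np.array([[onplane("top",(a,b),zz)[:2] for a in range(640)] for b in range(1)])
    K,V=info("top"); p0=proj("top",(*c,zz)); out=[]
    # sample polar darkness
    a=np.radians(np.arange(0,360,2)); prof=[]
    for t in a:
        pr=[proj("top",(c[0]+r*np.cos(t),c[1]+r*np.sin(t),zz)) for r in np.linspace(r0,r1,8)]
        q=np.float32(pr)[None]; prof.append(cv2.remap(im.max(2),q[...,0],q[...,1],cv2.INTER_LINEAR).mean())
    prof=np.array(prof); k=prof.argmin(); w=np.maximum(np.median(prof)-30-prof,0)*(abs((np.arange(180)-k+90)%180-90)<12)
    print(np.degrees(np.angle((w*np.exp(1j*a)).sum())), prof.min(),np.median(prof))
ang((.5768,.2446),.003,.012,0,.126)
ang((.5911,-.1213),.019,.028,0,.1)
ang((.5911,-.1213),.013,.015,0,.1)
m=(x>.6)&(x<.85)&(y<-.1)&(y>-.4)&(z>.02); q=P[m]; print("bottle",q[:,:2].min(0),q.max(0))
for lo in(.05,.1,.15,.2): s=q[(q[:,2]>lo)&(q[:,2]<lo+.05)]; print(lo,s.min(0).round(3) if len(s) else 0)
go(.554,-.2873,.15,-53.7)
E
```

```text
-24.946841391344304 59.125 172.25Traceback (most recent call last):
  File "<stdin>", line 15, in <module>
  File "<stdin>", line 10, in ang
  File "h.py", line 13, in proj
    K,V=info(c); q=K@(V[:3,:3]@np.array(p)+V[:3,3]); return q[:2]/q[2]
        ~~~~^^^
  File "h.py", line 4, in info
    i=optics.camera_info(c); return np.array(i["camera_matrix"]),np.array(i["view"])
ValueError: time passes only in moves, steps and waits
```

```bash
sed -i 's/^def info/import functools\n@functools.cache\ndef info/' h.py
python3 - <<'E'
from h import *
Z=np.load("/tmp/top0.npz"); im,d=Z["im"],Z["d"]
P=cloud("top",d); x,y,z=P[...,0],P[...,1],P[...,2]
def ang(c,r0,r1,zz):
    a=np.radians(np.arange(0,360,2)); r=np.linspace(r0,r1,8)
    q=np.float32([[proj("top",(c[0]+k*np.cos(t),c[1]+k*np.sin(t),zz)) for k in r] for t in a])
    prof=cv2.remap(im.max(2),q[...,0],q[...,1],cv2.INTER_LINEAR).mean(1); k=prof.argmin()
    w=np.maximum(np.median(prof)-30-prof,0)*(abs((np.arange(180)-k+90)%180-90)<12)
    print("angle",np.degrees(np.angle((w*np.exp(1j*a)).sum())).round(1), prof.min(),np.median(prof))
ang((.5768,.2446),.003,.012,.126)
ang((.5911,-.1213),.019,.028,.1)
ang((.5911,-.1213),.013,.015,.1)
m=(x>.6)&(x<.85)&(y<-.1)&(y>-.4)&(z>.02); q=P[m]
for lo in(.06,.1,.15,.2): s=q[(q[:,2]>lo)&(q[:,2]<lo+.05)]; print(lo,s.min(0).round(3) if len(s) else 0)
go(.554,-.2873,.15,-53.7)
E
```

```text
angle -24.9 59.125 172.25
angle -1.4 73.75 169.8125
angle 1.5 73.0 177.625
0.06 [ 0.6   -0.316  0.06 ]
0.1 [ 0.6   -0.328  0.1  ]
0.15 [ 0.821 -0.323  0.15 ]
0.2 [ 0.834 -0.311  0.2  ]
travel [ 0.4075 -0.1273  0.0856] spin 1.318 yaw now 21.82 tilt 0.01 q [-1.28  0.13  1.49  0.    1.52 -0.09]
```

```bash
python3 -m inch '{"travel":[[0.04,-0.0125,0],[0.08,-0.025,0],[0.12,-0.0375,0],[0.16,-0.05,0],[0.2,-0.0625,0.01],[0.24,-0.075,0.02],[0.28,-0.0875,0.03],[0.32,-0.1,0.04],[0.36,-0.1125,0.05],[0.4,-0.125,0.06]],"spin":[0.12,0.24,0.36,0.48,0.6,0.72,0.84,0.96,1.08,1.2]}' 0; python3 -m inch '{"travel":[[0,0,0],[0,0,0],[0,0,0]],"spin":[0.118,0.118,0.118]}'; python3 -c "
from h import *
go(.554,-.2873,.085,-53.7)"
```

```text
t: 1.33
tool_pos: [0.526, -0.31, 0.1826]
orientation: [2.892, -1.226, 0.001]
force: [0.2, -0.4, -0.3]
opening: 0.093
gripper_force: 0.0
t: 1.58
tool_pos: [0.5247, -0.3112, 0.1827]
orientation: [2.822, -1.379, -0.001]
force: [0.3, -0.0, -1.0]
opening: 0.093
gripper_force: 0.0
travel [-0.0009 -0.0379  0.0977] spin 0.028 yaw now -52.1 tilt 0.03 q [-0.62  0.19  1.52 -0.    1.43  1.86]
```

```bash
python3 -m inch '{"travel":[[-0.001,-0.02,0.01],[-0.001,-0.038,0.02],[-0.001,-0.038,0.05],[-0.001,-0.038,0.08],[-0.001,-0.038,0.0975],[-0.001,-0.038,0.0975],[-0.001,-0.038,0.0975]],"spin":[0.028,0.028,0.028,0.028,0.028,0.028,0.028]}'; python3 -c "
from h import *
go(.554,-.2873,.085,-53.7)
im,d=optics.read_camera('side');a,b=proj('side',(.554,-.287,.08)).astype(int);cv2.imwrite('pics/s1.png',cv2.resize(im[max(b-100,0):b+80,max(a-120,0):a+120],None,fx=2.5,fy=2.5)[:,:,::-1])"
```

```text
t: 2.17
tool_pos: [0.5528, -0.2882, 0.0849]
orientation: [2.8, -1.424, -0.003]
force: [0.4, 0.2, 0.1]
opening: 0.0928
gripper_force: 0.0
travel [-0.     -0.0014 -0.0001] spin -0.004 yaw now -53.91 tilt 0.11 q [-0.56  0.31  1.57 -0.    1.27  1.95]
```

View pics/s1.png

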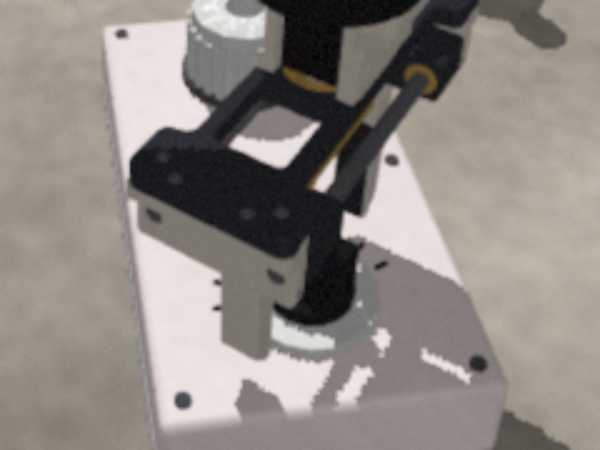

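The jaws straddle the knob bar, with the near finger at (245,300). Time to close on it.

```bash
python3 -m inch '{"travel":[[0,-0.001,0],[0,-0.001,0],[0,-0.001,0],[0,-0.001,0],[0,-0.001,0],[0,-0.001,0],[0,-0.001,0],[0,-0.001,0]],"spin":[0,0,0,0,0,0,0,0]}' 1 25
```

```text
t: 2.88
tool_pos: [0.555, -0.2867, 0.0852]
orientation: [-2.8, 1.425, 0.0]
force: [0.4, 0.9, -0.0]
opening: 0.0442
gripper_force: 0.0
```

```bash
python3 -m inch '{"travel":[[0,0,0],[0,0,0],[0,0,0],[0,0,0],[0,0,0],[0,0,0],[0,0,0]],"spin":[0,0,0,0,0,0,0]}'; python3 -m inch '{"travel":[[0,0,0],[0,0,0],[0,0,0],[0,0,0],[0,0,0],[0,0,0],[0,0,0]],"spin":[-0.1,-0.2,-0.3,-0.4,-0.5,-0.5,-0.5]}';python3 -c "
from h import *
s=robot.read_state();print(s['wrist_torque'],s['force']);go(.5545,-.2873,.085,-53.7)"
```

```text
t: 3.47
tool_pos: [0.5547, -0.287, 0.0853]
orientation: [2.799, -1.426, -0.001]
force: [-2.8, -1.7, 2.0]
opening: 0.0141
gripper_force: 25.0
t: 4.05
tool_pos: [0.5537, -0.2881, 0.0853]
orientation: [3.063, -0.688, -0.003]
force: [-7.3, -5.8, 1.2]
opening: 0.0139
gripper_force: 25.0
[-0.91329388  1.30010864  0.06370898] [-7.26940916 -5.79045058  1.23327226]
travel [ 0.0004 -0.0011  0.0003] spin 0.495 yaw now -25.32 tilt 0.16 q [-0.56  0.31  1.56 -0.    1.27  1.45]
```

```bash
T='from h import *
s=robot.read_state();print(s["wrist_torque"].round(3));go(.5545,-.2873,.085,-53.7)'
python3 -m inch '{"travel":[[0,0,0],[0,0,0],[0,0,0]],"spin":[-0.1,-0.15,-0.15]}'; python3 -c "$T";python3 -m inch '{"travel":[[0,0,0],[0,0,0],[0,0,0]],"spin":[-0.1,-0.15,-0.15]}'; python3 -c "$T"
```

```text
t: 4.3
tool_pos: [0.5536, -0.2885, 0.0853]
orientation: [3.106, -0.452, -0.003]
force: [-8.1, -7.0, 2.3]
opening: 0.0141
gripper_force: 25.0
[-1.129  1.369 -0.033]
travel [ 0.0005 -0.0014  0.0003] spin 0.648 yaw now -16.57 tilt 0.18 q [-0.56  0.31  1.56 -0.    1.27  1.3 ]
t: 4.55
tool_pos: [0.5533, -0.2887, 0.0852]
orientation: [3.132, -0.22, -0.004]
force: [-9.6, -6.9, 3.1]
opening: 0.0145
gripper_force: 26.3
[-1.24   1.602 -0.587]
travel [ 0.001  -0.0015  0.0002] spin 0.797 yaw now -8.03 tilt 0.2 q [-0.56  0.31  1.56 -0.    1.27  1.15]
```

```bash
T='from h import *
s=robot.read_state();print(s["wrist_torque"].round(3),s["opening"],s["force"]);go(.5545,-.2873,.085,-53.7)'
python3 -m inch '{"travel":[[0,0,0],[0,0,0],[0,0,0],[0,0,0]],"spin":[-0.05,-0.05,-0.05,-0.05]}' 1 40; python3 -c "$T"
```

```text
t: 4.88
tool_pos: [0.5536, -0.2887, 0.0852]
orientation: [3.136, -0.147, -0.003]
force: [-6.5, -8.1, 1.7]
opening: 0.0152
gripper_force: 41.9
[-1.395  1.304 -0.768] 0.01518385554897238 [-6.46866947 -8.0799375   1.69385198]
travel [ 0.0008 -0.0015  0.0002] spin 0.843 yaw now -5.38 tilt 0.17 q [-0.56  0.31  1.56 -0.    1.27  1.1 ]
```

```bash
python3 -m inch '{"travel":[[0,0,0],[0,0,0],[0,0,0],[0,0,0],[0,0,0],[0,0,-0.03],[0,0,-0.06],[0,0,-0.09],[0,0,-0.12],[0,0,-0.12]],"spin":[0,0,0,0,0,0,0,0,0,0]}' 0; python3 -c "
from h import *
go(.5768,.2446,.18,-90)"
```

```text
t: 5.72
tool_pos: [0.5582, -0.2883, 0.2136]
orientation: [3.133, -0.143, 0.016]
force: [0.4, -1.3, 1.4]
opening: 0.077
gripper_force: 0.0
travel [-0.0305 -0.5326  0.0307] spin 1.479 yaw now -5.24 tilt 0.65 q [-0.56  0.21  1.44  0.    1.48  1.1 ]
```

```bash
python3 -m inch '{"travel":[[-0.0023,-0.04,0],[-0.0046,-0.08,0],[-0.007,-0.12,0],[-0.009,-0.16,0],[-0.0115,-0.2,0],[-0.0137,-0.24,0],[-0.016,-0.28,0],[-0.0183,-0.32,0],[-0.0206,-0.36,0],[-0.023,-0.4,0]],"spin":[-0.12,-0.24,-0.36,-0.48,-0.6,-0.72,-0.84,-0.96,-1.08,-1.2]}' 0; python3 -c "
from h import *
im,d=optics.read_camera('top');np.savez('/tmp/top1',im=im,d=d)
P=cloud('top',d); x,y,z=P[...,0],P[...,1],P[...,2]
m=(np.hypot(x-.5545,y+.2873)<.035)&(z>.086)&(z<.1);print(m.sum(),cv2.minAreaRect((P[m][:,:2]*1000).astype(np.float32)))
go(.5768,.2446,.16,70)"
```

```text
t: 6.55
tool_pos: [0.5686, 0.116, 0.2054]
orientation: [2.666, 1.661, 0.001]
force: [0.1, 0.2, 0.1]
opening: 0.093
gripper_force: 0.0
257 ((554.4409790039062, -287.0898742675781), (15.134705543518066, 41.780643463134766), 79.1332015991211)
travel [ 0.1134 -0.0442  0.046 ] spin -0.094 yaw now 64.6 tilt 0.26 q [0.12 0.09 1.58 0.   1.46 0.57]
```

Counter bar now lies along the drive's x axis (169° against 167.6°), so it is at zero. On to the roller.

```bash
python3 -m inch '{"travel":[[0.038,-0.015,0],[0.076,-0.03,0],[0.1134,-0.0442,0.01],[0.1134,-0.0442,0.04],[0.1134,-0.0442,0.045],[0.1134,-0.0442,0.045]],"spin":[-0.094,-0.094,-0.094,-0.094,-0.094,-0.094]}' 0; python3 -c "
from h import *
go(.5768,.2446,.111,70)"
```

```text
t: 7.1
tool_pos: [0.5776, 0.2342, 0.1568]
orientation: [-2.589, -1.777, 0.01]
force: [-0.1, 0.5, -0.1]
opening: 0.0931
gripper_force: 0.0
travel [ 0.0096 -0.0042  0.0458] spin -0.019 yaw now 68.92 tilt 0.37 q [ 0.3   0.25  1.5  -0.    1.4   0.67]
```

```bash
python3 -m inch '{"travel":[[0,0,0],[0,0,0],[0,0,0]],"spin":[0,0,0]}' ; python3 -c "
from h import *
go(.5768,.2446,.111,70)"
```

```text
t: 7.35
tool_pos: [0.581, 0.2339, 0.1622]
orientation: [2.592, 1.774, 0.004]
force: [0.5, 0.4, 0.3]
opening: 0.0933
gripper_force: 0.0
travel [ 0.0083 -0.0079  0.0512] spin -0.021 yaw now 68.77 tilt 0.15 q [ 0.3   0.24  1.5  -0.    1.4   0.67]
```

```bash
python3 -m inch '{"travel":[[0.0083,-0.0079,0],[0.0083,-0.0079,0.01],[0.0083,-0.0079,0.03],[0.0083,-0.0079,0.051],[0.0083,-0.0079,0.051],[0.0083,-0.0079,0.051]],"spin":[-0.021,-0.021,-0.021,-0.021,-0.021,-0.021]}' ; python3 -c "
from h import *
go(.5768,.2446,.111,70)"
```

```text
t: 7.85
tool_pos: [0.5741, 0.2452, 0.1077]
orientation: [-2.571, -1.803, 0.005]
force: [1.0, -0.1, 0.3]
opening: 0.0929
gripper_force: 0.0
travel [ 0.0004  0.0027 -0.0033] spin 0.002 yaw now 70.09 tilt 0.2 q [0.32 0.29 1.55 0.   1.31 0.67]
```

```bash
python3 -m inch '{"travel":[[0,0.001,-0.002],[0,0.001,-0.002],[0,0.001,-0.002],[0,0.001,-0.002]],"spin":[0,0,0,0]}' ; python3 -c "
from h import *
go(.5768,.2446,.111,70)
im,d=optics.read_camera('side');a,b=proj('side',(.577,.245,.11)).astype(int);cv2.imwrite('pics/s2.png',cv2.resize(im[max(b-60,0):b+60,max(a-80,0):a+80],None,fx=4,fy=4,interpolation=2)[:,:,::-1])"
```

```text
t: 8.18
tool_pos: [0.5773, 0.2454, 0.1128]
orientation: [2.572, 1.803, 0.003]
force: [-0.7, -0.0, -0.5]
opening: 0.0929
gripper_force: 0.0
travel [-0.0009 -0.0002  0.0018] spin 0.001 yaw now 70.07 tilt 0.13 q [0.32 0.29 1.54 0.   1.31 0.67]
```

View pics/s2.png

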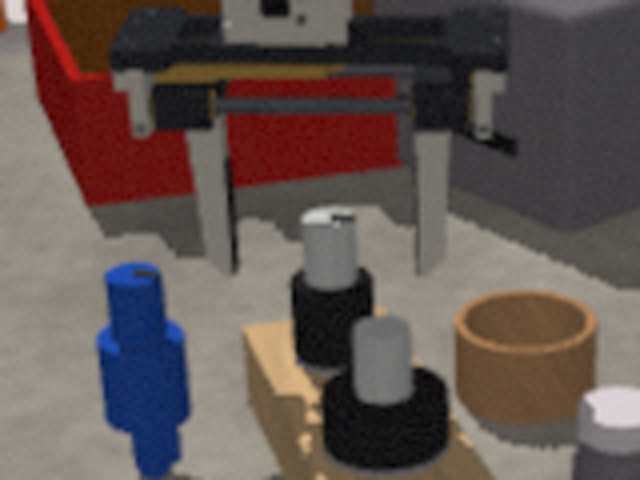

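The jaws straddle the slim roller's head at (330,245); the fingers are at (215,200) and (435,200). The wide roller at (385,400) is clear. Closing.

```bash
python3 -m inch '{"travel":[[-0.0009,0,0.001],[-0.0009,0,0.001],[-0.0009,0,0.001],[-0.0009,0,0.001],[-0.0009,0,0.001],[-0.0009,0,0.001],[-0.0009,0,0.001],[-0.0009,0,0.001],[-0.0009,0,0.001],[-0.0009,0,0.001]],"spin":[0,0,0,0,0,0,0,0,0,0]}' 1 45; python3 -m inch '{"travel":[[0,0,0],[0,0,0],[0,0,0],[0,0,0],[0,0,0]],"spin":[0,0,0,0,0]}'
```

```text
t: 9.07
tool_pos: [0.5763, 0.2442, 0.1104]
orientation: [2.572, 1.804, 0.0]
force: [2.5, -0.7, 1.0]
opening: 0.0307
gripper_force: 0.8
t: 9.48
tool_pos: [0.5762, 0.2442, 0.1103]
orientation: [2.572, 1.804, 0.0]
force: [0.3, -0.5, -1.0]
opening: 0.0273
gripper_force: 45.0
```

```bash
python3 -m inch '{"travel":[[0,0,-0.02],[0,0,-0.045],[0,0,-0.07],[0,0,-0.095],[0,0,-0.12],[0,0,-0.12],[0,0,-0.12]],"spin":[0,0,0,0,0,0,0]}'; python3 -c "
from h import *
go(.5911,-.1213,.225,98)"
```

```text
t: 10.07
tool_pos: [0.577, 0.2446, 0.2318]
orientation: [2.572, 1.803, 0.005]
force: [-0.2, -0.1, -2.3]
opening: 0.0274
gripper_force: 45.0
travel [-0.3392  0.138   0.0064] spin -0.487 yaw now 70.08 tilt 0.18 q [0.32 0.2  1.42 0.   1.52 0.67]
```

```bash
python3 -m inch '{"travel":[[-0.03,0.0122,0],[-0.065,0.0264,0],[-0.1,0.0407,0],[-0.135,0.055,0],[-0.17,0.069,0],[-0.205,0.0834,0],[-0.24,0.0976,0],[-0.275,0.112,0],[-0.31,0.126,0],[-0.339,0.138,0.003]],"spin":[-0.05,-0.1,-0.15,-0.2,-0.25,-0.3,-0.35,-0.4,-0.45,-0.48]}';python3 -m inch '{"travel":[[0,0,0],[0,0,0],[0,0,0],[0,0,0],[0,0,0]],"spin":[0,0,0,0,0]}'; python3 -c "
from h import *
go(.5911,-.1213,.225,98)
im,d=optics.read_camera('side');np.savez('/tmp/side2',im=im,d=d)
a,b=proj('side',(.591,-.121,.19)).astype(int);print(a,b);cv2.imwrite('pics/s3.png',cv2.resize(im[b-65:b+85,a-70:a+70],None,fx=4,fy=4,interpolation=2)[:,:,::-1])"
```

```text
t: 10.9
tool_pos: [0.5891, -0.1238, 0.225]
orientation: [-2.066, -2.364, 0.002]
force: [0.8, 0.3, -2.3]
opening: 0.0275
gripper_force: 45.0
t: 11.32
tool_pos: [0.5903, -0.12, 0.2268]
orientation: [-2.067, -2.364, 0.0]
force: [0.7, -0.1, -2.5]
opening: 0.0272
gripper_force: 45.0
travel [-0.0014  0.0007  0.0018] spin -0.006 yaw now 97.67 tilt 0.05 q [-0.29  0.14  1.49  0.    1.51 -0.42]
351 215
```

View pics/s3.png

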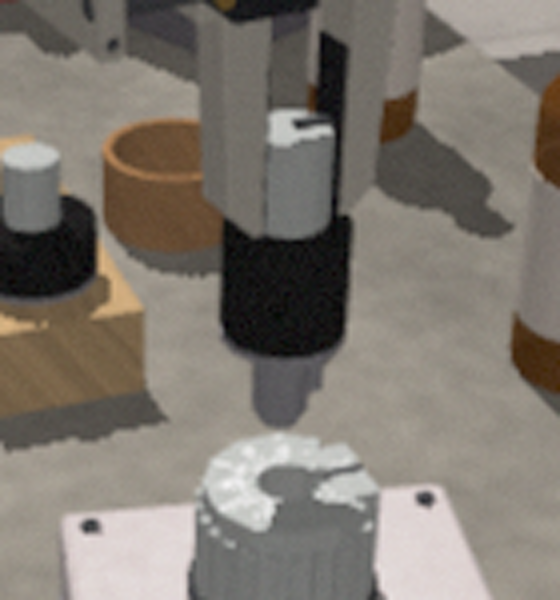

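The slim roller is held upright above the hub, key visible at (318,375), rib at (297,127)→(333,122), hub scribe at (320,480)→(365,462). Next, compare their directions.

```bash
python3 - <<'E'
from h import *
Z=np.load('/tmp/side2.npz'); im=Z['im'].max(2).astype(np.float32)
def ang(c,r0,r1,zz):
    a=np.radians(np.arange(-70,70,2)); r=np.linspace(r0,r1,8)
    q=np.float32([[proj("side",(c[0]+k*np.cos(t),c[1]+k*np.sin(t),zz)) for k in r] for t in a])
    p=cv2.remap(im,q[...,0],q[...,1],1).mean(1); print(zz,c); print(p[::2].astype(int))
print("deg",np.arange(-70,70,4))
ang((.5903,-.12),.003,.012,.2425); ang((.5911,-.1213),.019,.028,.1)
for n,p,z in(("rib",((297,127),(333,122)),.2425),("scribe",((320,480),(365,462)),.1)):
    A,B=[onplane("side",(281+u/4,150+v/4),z) for u,v in p]; print(n,A.round(4),B.round(4),np.degrees(np.arctan2(*(B-A)[1::-1])).round(1))
print(onplane("side",(281+288/4,150+487/4),.1), onplane("side",(281+280/4,150+415/4),.13))
E
```

```text
deg [-70 -66 -62 -58 -54 -50 -46 -42 -38 -34 -30 -26 -22 -18 -14 -10  -6  -2
   2   6  10  14  18  22  26  30  34  38  42  46  50  54  58  62  66]
0.2425 (0.5903, -0.12)
[144 140 136 132 129 126 121 115 108 102  93  83  73  62  62  68  75  82
  89  95 102 110 119 127 136 143 150 155 158 159 161 162 162 163 162]
0.1 (0.5911, -0.1213)
[106 110 127 151 178 199 207 204 203 202 198 194 188 173 144 120 135 176
 200 202 200 200 200 198 192 193 202 201 198 195 198 202 206 208 209]
rib [ 0.5914 -0.1255  0.2425] [ 0.6039 -0.126   0.2425] -2.3
scribe [ 0.6057 -0.1289  0.1   ] [ 0.6259 -0.1244  0.1   ] 12.4
[ 0.59302964 -0.12878514  0.1       ] [ 0.59014219 -0.1253052   0.13      ]
```

```bash
python3 -m inch '{"travel":[[-0.0014,0.0007,0.01],[-0.0014,0.0007,0.02],[-0.0014,0.0007,0.029],[-0.0014,0.0007,0.033],[-0.0014,0.0007,0.035],[-0.0014,0.0007,0.0355],[-0.0014,0.0007,0.0355]],"spin":[0,0,0,0,0,0,0]}'; python3 -m inch '{"travel":[[0,0,0.001],[0,0,0.002],[0,0,0.003],[0,0,0.004],[0,0,0.004],[0,0,0.004]],"spin":[0,0,0,0,0,0]}'
```

```text
t: 11.95
tool_pos: [0.5914, -0.1228, 0.1916]
orientation: [2.07, 2.363, 0.0]
force: [3.9, -0.5, -3.4]
opening: 0.0274
gripper_force: 45.0
t: 12.45
tool_pos: [0.5915, -0.1228, 0.188]
orientation: [2.069, 2.363, 0.001]
force: [3.4, -1.5, -0.7]
opening: 0.0274
gripper_force: 45.0
```

```bash
python3 -m inch '{"travel":[[0,0.0006,0.001],[0,0.0006,0.002],[0,0.0006,0.003],[0,0.0006,0.004],[0,0.0006,0.004],[0,0.0006,0.004]],"spin":[0,0,0,0,0,0]}'
```

```text
t: 12.95
tool_pos: [0.5917, -0.1227, 0.1835]
orientation: [-2.07, -2.363, 0.0]
force: [3.0, -1.0, -3.1]
opening: 0.0272
gripper_force: 45.0
```

Going in freely, 6 mm past the height where the key would meet the face, so the key is in the keyway. Continuing down.

```bash
python3 -m inch '{"travel":[[0,0.0003,0.0015],[0,0.0003,0.003],[0,0.0003,0.0045],[0,0.0003,0.006],[0,0.0003,0.0075],[0,0.0003,0.009],[0,0.0003,0.0105],[0,0.0003,0.0105],[0,0.0003,0.0105]],"spin":[0,0,0,0,0,0,0,0,0]}'; python3 -c "
from h import *
print(robot.read_state()['wrist_torque'])"
```

```text
t: 13.7
tool_pos: [0.592, -0.1226, 0.1729]
orientation: [-2.069, -2.363, 0.0]
force: [2.1, -1.1, -3.3]
opening: 0.0274
gripper_force: 45.0
[-0.36082068 -0.64612036 -0.03250001]
```

```bash
python3 -m inch '{"travel":[[0,0,0.0015],[0,0,0.003],[0,0,0.0045],[0,0,0.006],[0,0,0.0075],[0,0,0.009],[0,0,0.009],[0,0,0.009]],"spin":[0,0,0,0,0,0,0,0]}' 1 58; python3 -m inch '{"travel":[[0,0,0.001],[0,0,0.002],[0,0,0.002],[0,0,0.002]],"spin":[0,0,0,0]}'
```

```text
t: 14.37
tool_pos: [0.5923, -0.1227, 0.1653]
orientation: [2.069, 2.363, 0.0]
force: [-2.9, -1.3, 7.9]
opening: 0.0271
gripper_force: 58.0
t: 14.7
tool_pos: [0.5925, -0.1228, 0.1642]
orientation: [2.069, 2.362, 0.001]
force: [-4.0, 0.8, 12.9]
opening: 0.0272
gripper_force: 58.0
```

```bash
python3 -m inch '{"travel":[[0,-0.0005,0.001],[0,-0.0005,0.002],[0,-0.0005,0.003],[0,-0.0005,0.003],[0,-0.0005,0.003]],"spin":[0,0,0,0,0]}'; python3 -c "
from h import *
im,d=optics.read_camera('side')
a,b=proj('side',(.591,-.121,.12)).astype(int);cv2.imwrite('pics/s4.png',cv2.resize(im[b-50:b+60,a-60:a+60],None,fx=5,fy=5,interpolation=2)[:,:,::-1])"
```

```text
t: 15.12
tool_pos: [0.5926, -0.1229, 0.1641]
orientation: [2.067, 2.361, 0.002]
force: [-9.8, 2.9, 27.8]
opening: 0.0271
gripper_force: 58.1
```

View pics/s4.png

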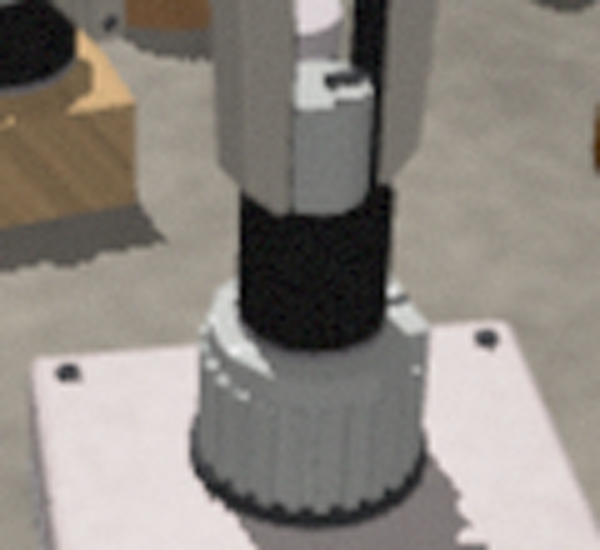

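The sleeve's shoulder sits flat on the hub face at (315,340), and the fingers still grip the head. Height stalled at 0.1641 m (0.1643 expected) with about 28 N of push, so it is home.

```bash
python3 -c "
from plant import close_job
print(close_job())"
```

```text
the job is handed in; nothing more can be done
None
```

I handed the job in at about 15 s: the counter is back at its zero stop, and the slim roller is keyed fully home in the hub, still gripped and pressed down with about 28 N; the verdict was not shown.

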